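Level the thumb nuts and hold the feed-drum cap at half turn

TASK

In the press's round feed drum, spread the heap of brass thumb nuts out flat into a single layer, so that no nut lies or leans on another. Then set the bayonet cap down through the drum's two notches until it sits fully home on the rim, and turn it clockwise (seen from above) half of the way to the lock, its two noses at the upright ribs on the drum's wall, never as far as the lock's click. Finish while still gripping the cap there, so that I can scribe the witness mark; leave the other things on the bench where they are.

Things in the scene. Friction and masses are not known exactly. Their poses are not given: they have to be found in the camera images.
- drum: Round open feed drum, grey painted metal, fixed to the bench. Origin: centre of its underside, on the bench; z up. Outer radius 76 mm, wall 4 mm, inner floor 8 mm up, rim 39 mm up. A steel flange ring (5 mm thick, top level with the rim) reaches inward from the wall to radius 64 mm; cap lugs turn beneath it, only clockwise (from above) from the notches; end stop at about 70 degrees.
- drum_notch (a point): Middle of one of the flange's two notches, at rim height, 68 mm from the drum's axis along the drum's +x; the other is opposite, at -x. Each is 27 mm wide and open out to the wall, for the cap's lugs to drop through.
- drum_half (a point): Top of the half-turn rib, at rim height, 79 mm from the axis, 35 degrees clockwise (from above) of the drum's +x; a like rib stands opposite. Ribs: 5 mm wide, upright on the outside of the wall, out to radius 82 mm.
- drum_lock (a point): Lock plunger's dark barrel, 18 mm thick, standing out of the wall to 94 mm from the axis, 59 degrees clockwise of the drum's +x; this point is on the wall, 28 mm up. A lug meets the plunger when the cap has turned about 47 degrees from the notches.
- cap: Aluminium bayonet cap with black bar handle and noses, 0.25 to 0.5 kg, loose, upright on the bench. Origin: centre of the underside of its plug; z up. Plug: radius 59.5 mm, bevelled to 57 below, 0 to 13 mm high. Cover disc: radius 74 mm, 13 to 19 mm high, with a small nose over each lug, out to radius 80 mm. Same after a half revolution. Fully home its disc rests on the rim, its origin 26 mm above the drum's: room below for one flat layer of nuts.
- cap_lug (a point): Outer end of one lug, 68.5 mm from the cap's axis along the cap's +x; the other lies opposite. Lugs: 16 mm wide, 5 mm thick, level with the plug's underside (0 to 5 mm high).
- cap_handle (a point): Middle of the cap's bar handle, on its axis, 40 mm above the cap's origin. The bar lies along the cap's x: 80 mm long, 14 mm thick (in y), 19 to 57 mm high.
- nut0: Brass knurled thumb nut, 30 mm diameter, 12 mm high, edges bevelled to flat faces 25 mm wide, 55 g, origin at its centre, z along its bore. Six alike, starting flat in a heap off the drum's middle, towards its -y: four on the floor in a close square, two side by side on top. Flat on the floor its centre is 14 mm above the drum's origin, on top of others 26 mm; either face may be up.
- nut1: Brass knurled thumb nut, 30 mm diameter, 12 mm high, edges bevelled to flat faces 25 mm wide, 55 g, origin at its centre, z along its bore. Six alike, starting flat in a heap off the drum's middle, towards its -y: four on the floor in a close square, two side by side on top. Flat on the floor its centre is 14 mm above the drum's origin, on top of others 26 mm; either face may be up.
- nut2: Brass knurled thumb nut, 30 mm diameter, 12 mm high, edges bevelled to flat faces 25 mm wide, 55 g, origin at its centre, z along its bore. Six alike, starting flat in a heap off the drum's middle, towards its -y: four on the floor in a close square, two side by side on top. Flat on the floor its centre is 14 mm above the drum's origin, on top of others 26 mm; either face may be up.
- nut3: Brass knurled thumb nut, 30 mm diameter, 12 mm high, edges bevelled to flat faces 25 mm wide, 55 g, origin at its centre, z along its bore. Six alike, starting flat in a heap off the drum's middle, towards its -y: four on the floor in a close square, two side by side on top. Flat on the floor its centre is 14 mm above the drum's origin, on top of others 26 mm; either face may be up.
- nut4: Brass knurled thumb nut, 30 mm diameter, 12 mm high, edges bevelled to flat faces 25 mm wide, 55 g, origin at its centre, z along its bore. Six alike, starting flat in a heap off the drum's middle, towards its -y: four on the floor in a close square, two side by side on top. Flat on the floor its centre is 14 mm above the drum's origin, on top of others 26 mm; either face may be up.
- nut5: Brass knurled thumb nut, 30 mm diameter, 12 mm high, edges bevelled to flat faces 25 mm wide, 55 g, origin at its centre, z along its bore. Six alike, starting flat in a heap off the drum's middle, towards its -y: four on the floor in a close square, two side by side on top. Flat on the floor its centre is 14 mm above the drum's origin, on top of others 26 mm; either face may be up.
- detent (a joint): The lock's spring plunger inside the drum wall: 0 when out (free), grows (m) as a lug presses it, up to 0.006; spring 800 N/m. It springs back with the click once the lug has passed.
- tap_handle: Steel tap handle lying on the bench, bar 179 mm long along its x with a 30 x 18 x 14 mm block in the middle; origin under its middle. A bystander.
- bowl: Grey ceramic bowl, 110 mm wide, 45 mm high, origin under its middle. A bystander.
- tin: Round steel tin, 84 mm wide, 30 mm high, with brass thumb screws, top about 37 mm; origin under its middle. A bystander.
- angle_plate: Dark iron angle plate, foot 80 x 90 mm, upright face 90 mm high; origin under the middle of its foot. A bystander.
- wrench: Steel wrench 170 mm long lying along its x. A bystander.
- oil_bottle: Grey closed bottle, 52 mm wide, 120 mm high, origin under its middle. A bystander.

How it is judged:
By the outcome, as a careful person would: the job done as asked, in the order asked, and still so for the second after the job is handed in, while the arm keeps its last pose, push and grip.
It also fails if it takes over 64 s, if anything falls off the work surface, if the arm or the gripper's body presses on something with over 40 N, if the wrist force passes 120 N, or if a joint passes its speed limit or range.

ROBOT

A 6-joint arm with a two-finger parallel gripper is mounted at the origin on the work surface. World frame = base frame: x ahead of the robot, y to its left, z up, the work surface at z = 0. Lengths are in mm, angles in rad, forces in N, time in s.
With the tool pointing down it reaches from about 300 to 775 mm from the base axis. Payload 14.6 kg.
Tool frame: the origin (TCP) lies midway between the tips of the shut fingers; the grasp point (between the pads) lies 19 mm behind it; z points along the fingers, y is the line along which they close (so a half turn about z gives the same grasp; the last joint's range is limited). The gripper opens to 85 mm and grips with 20 to 120 N. Pads are 22 mm wide; open, the fingers measure 114 mm over their backs; the gripper's body (76 mm by 85 mm) begins 54 mm behind the grasp point. The pads swing forward as they close: fully open they stand 13 mm farther back than shut.
Start: joints at [-1.294, 0.3, 1.521, -0, 1.321, -0.067], TCP at [185.38, -517.807, 231.281] pointing down, gripper open.
Joint ranges: [-3.03, 3.03], [-0.79, 2.21], [0.23, 2.52], [-1.04, 4.18], [0, 3.07], [-2.55, 2.55]. Speed limits (rad/s): [2.22, 2.22, 2.57, 3.14, 3.14, 3.14].

INTERFACE

Orientations are given as a unit quaternion [w, x, y, z].
In Python, from bench import readout, optics, workorder gives the robot as it stands.
- The arm moves only by the tool servo_tool, never from a script. Its argument "targets" is text: rows parted by semicolons, each of 6 numbers parted by spaces: the shift along the tool's x, y, z in mm, then the turn, a rotation vector about the tool's x, y, z in degrees. A call has 1 to 20 rows; each row shifts and turns the commanded pose from where the row before left it, along the tool's axes as they then stand; what a row does not reach is not made up. A row lasts 1/12 s, in which the tool goes at most 41.7 mm and 7.16 degrees, less where a joint would pass 70% of its speed; a pose out of reach is approached as far as the arm can. A call with a gripper value outside its range is refused whole. "grip" is the opening, from 0 (shut) to 1 (fully open), set as the call begins (left out, the last holds). The fingers move at their own pace and stop on an object; "force" is the grip in N (left out, the last holds). Time passes only in rows, so rows that do not move let the fingers close. It gives the time, the measured TCP pose, the force, the opening and the grip force at its end, in the units of the state.
- readout.read_state(): the state, without advancing time (a new reading comes with each control period).
- optics.read_camera(name): name is "scene" or "top"; returns the picture (384x512x3 uint8, red, green, blue); there is no depth.
- optics.camera_params(name): a dict with "mtx" (3x3 intrinsics, pixels), "R" (3x3) and "t" (3): a world point X has camera coordinates R X + t. Camera axes: x right, y down, z forward; pixel columns grow to the right and rows downward; lengths in mm; the calibration is good to about 2 mm. A picture is of the moment at which its call begins. camera_params takes no time and is no camera call.
- workorder.sign_off(): hands the job in; it is judged then, once.
The state is a dict: "time": time; "q": joint angles; "qd": joint speeds; "effort": joint torques, N m; "tool_pos": TCP position; "tool_rot": TCP orientation; "force": force on the tool from outside, world axes, zero at the start; "wrist_torque": the same for the moment, N m; "finger_gap": finger opening in mm; "finger_force": force on a finger pad.
Only numpy, scipy, OpenCV 4.12 (cv2) and the standard library are available. Lean on these libraries where they do the work, as an engineer would, in place of code of your own. Each camera call takes 0.05 s, during which the arm holds its last target. There are 200 camera calls.

## Working session

There is one attempt and no reset: what is moved stays moved. The work goes in short steps, Python scripts to look and compute and a tool call to move; the robot and the scene stay as the last step left them, time stands still between calls to the robot, and variables do not carry over. Pictures are saved under pics/ and viewed, at most 10 in all, crops included, and the job is handed in when it is done.

Besides the shell and the picture viewer there is one more tool, called after "Call:" as a command line: name --argument value ..., lists and objects as JSON in quotes. servo_tool: Moves the arm, as the interface text tells. Its arguments: {"type":"object","properties":{"targets":{"type":"string"},"grip":{"type":"number"},"force":{"type":"number"}},"required":["targets"]}

```bash
mkdir -p pics; ls; python3 - <<'E'
from bench import readout, optics
import cv2,numpy as np
a=optics.read_camera("scene");b=optics.read_camera("top")
for n,i in(("scene",a),("top",b)):
    cv2.imwrite(f"pics/{n}0.png",i[:,:,::-1])
    p=optics.camera_params(n);print(n,p)
print(readout.read_state())
E
```

```text
pics
scene {'mtx': array([[347.10908193,   0.        , 249.02096021],
       [  0.        , 347.10908193, 185.59720678],
       [  0.        ,   0.        ,   1.        ]]), 'R': array([[-0.84723994,  0.5311943 ,  0.00413593],
       [ 0.37441372,  0.60266624, -0.70470403],
       [-0.37682735, -0.59550485, -0.70948934]]), 't': array([ 537.49226391, -190.03462755, 1156.90998076])}
top {'mtx': array([[392.68684062,   0.        , 258.75463375],
       [  0.        , 392.68684062, 188.10400606],
       [  0.        ,   0.        ,   1.        ]]), 'R': array([[ 0.02411102, -0.99970759,  0.00184245],
       [-0.98102826, -0.02401505, -0.19237158],
       [ 0.19235958,  0.00283078, -0.98132043]]), 't': array([ -26.54091615,  622.06958634, 1146.91798002])}
{'time': 0.1, 'q': array([-1.29365447e+00,  3.00421616e-01,  1.52153578e+00, -6.42967400e-07,
        1.32070488e+00, -6.66075246e-02]), 'qd': array([ 0.00170614,  0.00061565, -0.00184181, -0.00263394, -0.00046462,
        0.00126546]), 'effort': array([-8.59782176e-04, -5.44380033e+01, -3.62372589e+01, -1.52439125e-04,
        3.00490115e-03,  2.75522751e-05]), 'tool_pos': array([ 185.29439079, -517.61690228,  230.76762369]), 'tool_rot': array([-5.31816642e-04,  9.85265716e-01,  1.71029771e-01, -5.65037097e-05]), 'force': array([ 0.72092168, -0.51180533,  0.96548616]), 'wrist_torque': array([ 0.0169788 , -0.00190204,  0.05797473]), 'finger_force': 0.0, 'finger_gap': 85.51509536581321}
```

View pics/scene0.png

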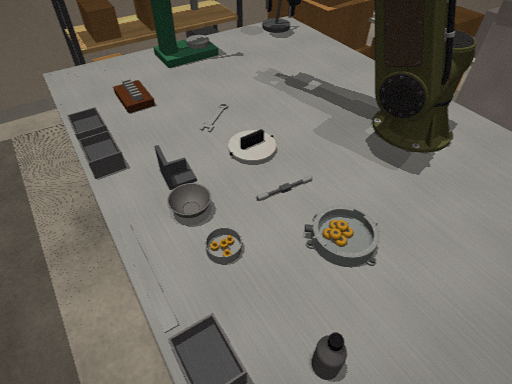

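View pics/top0.png

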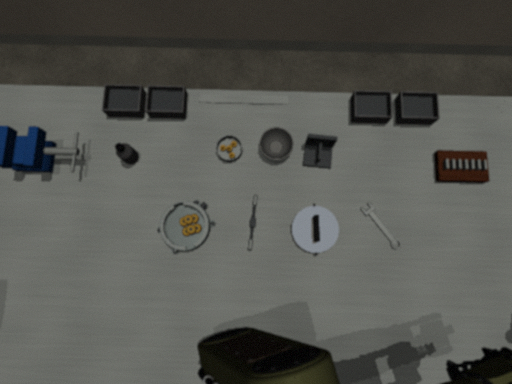

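The scene view shows the drum at about (345,235) with the nut heap inside and the cap at (252,147). In the top view the drum is at (186,226) and the cap at (316,230). I'll enlarge both.

```bash
cat > h.py <<'E'
import numpy as np,cv2
from bench import optics,readout
P={n:optics.camera_params(n) for n in("scene","top")}
def proj(n,X):
    p=P[n];X=np.atleast_2d(X);c=X@p["R"].T+p["t"];u=c@p["mtx"].T;return u[:,:2]/u[:,2:]
def ray(n,uv,z):
    p=P[n];uv=np.atleast_2d(uv).astype(float);d=np.c_[uv,np.ones(len(uv))]@np.linalg.inv(p["mtx"]).T@p["R"]
    o=-p["R"].T@p["t"];return o+d*((z-o[2])/d[:,2])[:,None]
def crop(n,img,c,r,k):
    u,v=c;return cv2.resize(img[v-r:v+r,u-r:u+r,::-1],None,fx=k,fy=k,interpolation=cv2.INTER_CUBIC)
E
python3 - <<'E'
from h import *
a=cv2.imread("pics/scene0.png")[:,:,::-1];b=cv2.imread("pics/top0.png")[:,:,::-1]
b=np.clip(b*1.7,0,255).astype(np.uint8)
c=np.vstack([np.hstack([crop("s",a,(343,236),42,7)[:300*2,:],])])
x=[crop("s",a,(343,236),40,7),crop("t",b,(186,226),35,8)]
y=[crop("s",a,(252,147),30,7),crop("t",b,(316,230),30,7)]
x=[cv2.resize(i,(400,400)) for i in x];y=[cv2.resize(i,(200,200)) for i in y]
cv2.imwrite("pics/c1.png",np.vstack([np.hstack(x),np.hstack(y+[np.zeros((200,400,3),np.uint8)])]))
print(ray("top",[186,226],39),ray("scene",[345,230],39),ray("top",[316,230],19),ray("scene",[252,146],19))
E
```

```text
[[502.70339025 209.14171982  39.        ]] [[507.07772493 217.53467766  39.        ]] [[ 501.95136755 -192.93395347   19.        ]] [[ 510.84106722 -180.12989396   19.        ]]
```

View pics/c1.png

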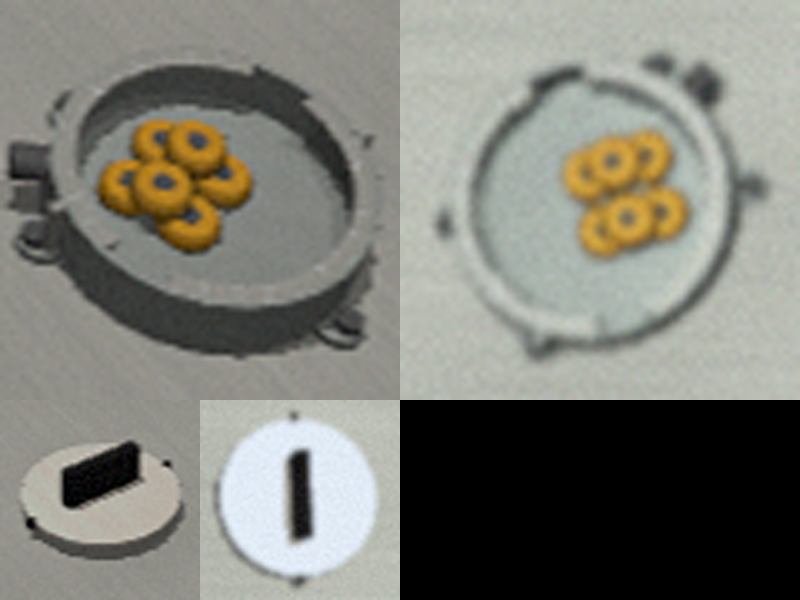

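The enlargement shows the drum notch at upper left (555,80) and the lock barrel at (700,85), so drum +x is roughly at yaw +20°. The nuts sit in two rows of three, with the middle nut of each row on top. Next I'll rectify onto the rim plane and fit.

```bash
cat >> h.py <<'E'
def rect(n,img,c,z,half=100,s=2.0):
    # rectified plan view: up=+x, left=+y
    q=np.array([[half,half],[half,-half],[-half,-half],[-half,half]],float)
    uv=proj(n,np.c_[q+c,np.full(4,z)]).astype(np.float32)
    w=int(2*half*s);d=np.array([[0,0],[w,0],[w,w],[0,w]],np.float32)
    return cv2.warpPerspective(img,cv2.getPerspectiveTransform(uv,d),(w,w),flags=cv2.INTER_CUBIC)
E
python3 - <<'E'
from h import *
a=cv2.imread("pics/scene0.png");b=cv2.imread("pics/top0.png")
bb=np.clip(b*1.7,0,255).astype(np.uint8)
c=np.array([503,210])
o=[]
for n,i in(("top",bb),("scene",a)):
    r=rect(n,i,c,39)
    for k in range(0,400,50): cv2.line(r,(k,0),(k,4),(0,0,255));cv2.line(r,(0,k),(4,k),(0,0,255))
    o.append(r)
cv2.imwrite("pics/r1.png",np.hstack(o))
# cap: white disc
for n,i in(("top",b),("scene",a)):
    h=cv2.cvtColor(i,cv2.COLOR_BGR2HSV)
    cc=proj(n,[[505,-190,19]])[0];
    v=cv2.cvtColor(i,cv2.COLOR_BGR2GRAY).astype(int);yy,xx=np.mgrid[:384,:512]
    loc=np.hypot(xx-cc[0],yy-cc[1])<34
    print(n,cc,np.percentile(v[loc],[5,25,50,75,95]))
    m=rect(n,i,np.array([505,-190]),19);g=cv2.cvtColor(m,cv2.COLOR_BGR2GRAY)
    t,_=cv2.threshold(g,0,255,cv2.THRESH_OTSU);
    t=185 if n=="scene" else 130
    w=(g>t).astype(np.uint8);cn,_=cv2.findContours(w,cv2.RETR_EXTERNAL,cv2.CHAIN_APPROX_NONE)
    k=max(cn,key=cv2.contourArea);e=cv2.fitEllipse(cv2.convexHull(k))
    print("disc c",505+100-e[0][1]/2,-190+100-e[0][0]/2,"diam",np.array(e[1])/2,t)
    d=(g<60).astype(np.uint8);nn,lab,st,ce=cv2.connectedComponentsWithStats(d)
    for s_,c_ in zip(st[1:],ce[1:]):
        if s_[4]>8:print("dark",s_[4],505+100-c_[1]/2,-190+100-c_[0]/2)
E
```

```text
top [315.05544008 228.99824099] [ 75. 108. 112. 137. 139.]
disc c 507.05682373046875 -190.53018188476562 diam [142.03936768 143.21040344] 130
dark 5488 507.71556122448976 -191.68604227405248
dark 132 428.4280303030303 -190.3030303030303
scene [251.88167051 143.6516823 ] [ 14. 141. 145. 149. 181.]
disc c 542.4214744567871 -130.63225555419922 diam [ 4.09286451 29.77899742] 185
dark 449 583.8608017817372 -182.07683741648106
dark 15 578.1666666666666 -136.63333333333333
dark 17297 492.0983118459849 -210.17309360004626
dark 143 430.2587412587412 -191.1048951048951
```

View pics/r1.png

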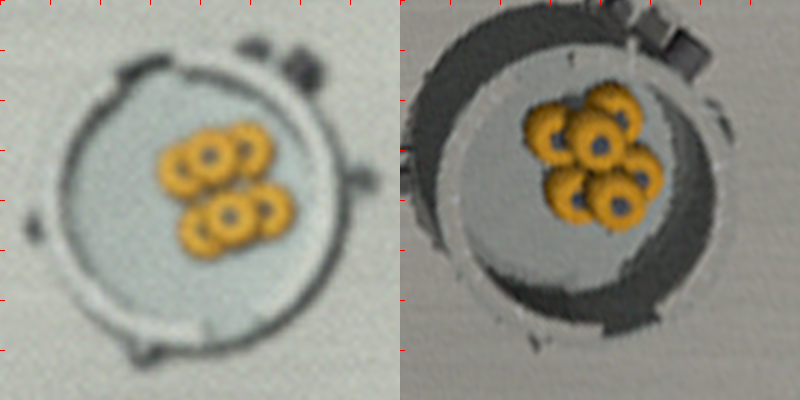

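The rectified views show the notch at upper left (145,70) and the opposite one at lower right (630,325 in the scene half), with the lock at (300,70). I'll fit the rim circle and notch angle numerically.

```bash
python3 - <<'E'
from h import *
from scipy.optimize import least_squares
from scipy.ndimage import map_coordinates
img={n:cv2.imread(f"pics/{n}0.png") for n in("top","scene")}
def fit(n,c,z,R,sign,lo,hi,rng,thr):
    # edge where gray changes with given sign going outward, near R, angles rng
    c=np.array(c,float)
    for it in range(4):
        pts=[]
        g=cv2.cvtColor(img[n],cv2.COLOR_BGR2GRAY).astype(float)
        rr=np.arange(R-lo,R+hi,.5)
        for th in np.radians(rng):
            X=np.c_[c[0]+rr*np.cos(th),c[1]+rr*np.sin(th),np.full(len(rr),z)]
            uv=proj(n,X);p=map_coordinates(g,[uv[:,1],uv[:,0]],order=1)
            p=cv2.GaussianBlur(p.reshape(-1,1),(1,5),0).ravel();d=sign*np.gradient(p)
            k=d.argmax()
            if d[k]>thr and 0<k<len(rr)-1: pts.append([*X[k,:2]])
        pts=np.array(pts)
        if len(pts)<8:print("few",len(pts));return
        s=least_squares(lambda q:np.hypot(*(pts-q[:2]).T)-q[2],[*c,R],loss="soft_l1").x
        c=s[:2]
    f=least_squares(lambda q:np.hypot(*(pts-q[:2]).T)-R,c,loss="soft_l1").x
    print(n,"R",R,"sgn",sign,"free",s.round(1),"fixedR",f.round(1),len(pts))
A=range(0,360,5)
print("drum");
for n,c in(("top",(504,211)),("scene",(507,217))):
    fit(n,c,39,64,1,9,9,A,1.5);fit(n,c,39,76,-1,9,9,A,1.5)
print("cap")
for n,c in(("top",(507,-190)),("scene",(507,-187))):
    fit(n,c,19,74,-1,9,9,A,1.5)
# black features
for n in img:
    m=(cv2.cvtColor(img[n],cv2.COLOR_BGR2GRAY)<50).astype(np.uint8)
    nn,lab,st,ce=cv2.connectedComponentsWithStats(m)
    for s_,c_ in zip(st[1:],ce[1:]):
        for w,z,C in(("cap",16,(507,-189)),("drum",39,(505,213))):
            X=ray(n,c_,z)[0][:2]
            if np.hypot(*(X-C))<130: 
                print(n,w,s_[4],c_.round(1),X.round(1),"ang",np.degrees(np.arctan2(*(X-C)[::-1])).round(1),"r",np.hypot(*(X-C)).round(1))
E
```

```text
drum
top R 64 sgn 1 free [505.9 217.1  64.3] fixedR [506.1 217.3] 55
top R 76 sgn -1 free [505.6 216.   74.6] fixedR [506.6 217.1] 45
scene R 64 sgn 1 free [503.4 216.1  63.6] fixedR [503.7 216.3] 67
scene R 76 sgn -1 free [506.8 216.8  74.6] fixedR [505.4 216.1] 45
cap
top R 74 sgn -1 free [ 506.5 -189.9   73.2] fixedR [ 506.8 -190. ] 69
scene R 74 sgn -1 free [ 505.9 -189.2   73.7] fixedR [ 505.9 -189.3] 67
top drum 11 [177.7 204.5] [568.6 238.8] ang 22.1 r 68.6
top drum 1 [197. 202.] [578.  179.4] ang -24.7 r 80.4
top drum 13 [203.8 206.1] [565.8 157.8] ang -42.3 r 82.1
top drum 2 [170.5 211.5] [546.3 259.7] ang 48.5 r 62.4
top cap 121 [315.7 228.4] [ 507.3 -192.3] ang -85.1 r 3.3
top drum 1 [177. 251.] [426.3 231.9] ang 166.5 r 81.0
top cap 1 [315. 254.] [ 428.1 -190. ] ang -179.3 r 78.9
scene cap 268 [251.5 139.1] [ 491.8 -212.9] ang -122.6 r 28.3
scene cap 1 [272. 136.] [ 428.  -192.4] ang -177.5 r 79.1
scene cap 7 [231. 154.] [ 582.4 -184.3] ang 3.6 r 75.6
scene drum 1 [363. 215.] [438.3 206.8] ang -174.7 r 67.0
scene drum 1 [323. 217.] [524.8 160.4] ang -69.4 r 56.3
scene dru
[... 697 characters left out ...]
595.9 222.9] ang 6.2 r 91.4
scene drum 1 [324. 250.] [585.3 234.1] ang 14.8 r 83.0
scene drum 4 [371.  253.5] [503.5 295.9] ang 91.0 r 82.9
scene drum 1 [366. 257.] [519.5 296.6] ang 80.2 r 84.8
scene drum 2 [367.5 258.5] [519.5 301. ] ang 80.7 r 89.2
scene drum 4 [366.5 262.5] [528.7 307.1] ang 75.9 r 97.1
scene drum 6 [371.8 261.5] [517.1 311.4] ang 83.0 r 99.2
scene drum 1 [332. 262.] [590.9 266.9] ang 32.1 r 101.4
scene drum 1 [334. 263.] [589. 271.] ang 34.6 r 102.1
scene drum 2 [361.5 262.5] [537.8 301.4] ang 69.6 r 94.3
scene drum 1 [338. 264.] [583.4 277.4] ang 39.4 r 101.4
scene drum 1 [340. 265.] [581.4 281.5] ang 41.9 r 102.7
scene drum 1 [371. 265.] [525.  316.7] ang 79.1 r 105.6
```

```bash
cat >> h.py <<'E'
DC=np.array([505.5,216.7]);DY=np.radians(18.4)
def todrum(XY): 
    d=np.atleast_2d(XY)[:,:2]-DC;c,s=np.cos(DY),np.sin(DY);return np.c_[d[:,0]*c+d[:,1]*s,-d[:,0]*s+d[:,1]*c]
def toworld(xy):
    xy=np.atleast_2d(xy);c,s=np.cos(DY),np.sin(DY);return np.c_[xy[:,0]*c-xy[:,1]*s,xy[:,0]*s+xy[:,1]*c]+DC
E
python3 - <<'E'
from h import *
from scipy.ndimage import map_coordinates
img={n:cv2.imread(f"pics/{n}0.png") for n in("top","scene")}
for n in img:
    g=cv2.cvtColor(img[n],cv2.COLOR_BGR2GRAY).astype(float)
    for base in (18.4,198.4):
        for r in(67,69):
            th=np.radians(base+np.arange(-24,25,3));X=np.c_[DC[0]+r*np.cos(th),DC[1]+r*np.sin(th),np.full(len(th),39.)]
            uv=proj(n,X);print(n,base,r,map_coordinates(g,[uv[:,1],uv[:,0]],order=1).astype(int))
    th=np.radians(np.arange(-28,4,2)) 
    for o in(0,np.pi):
        X=np.c_[DC[0]+79.5*np.cos(th+o),DC[1]+79.5*np.sin(th+o),np.full(len(th),39.)];uv=proj(n,X);print(n,"rib -28..2",map_coordinates(g,[uv[:,1],uv[:,0]],order=1).astype(int))
# nuts from picture (rectified z=39 pixels, c=(503,210))
def un(n,px,z):
    X=np.c_[603-px[:,1]/2,310-px[:,0]/2,np.full(len(px),39.)];return todrum(ray(n,proj(n,X),z)).round(1).tolist()
t=np.array([[210,155],[230,215],[182,168],[250,150],[205,230],[268,210]],float)
s=np.array([[601,143],[620,203],[558,138],[620,117],[577,198],[645,175]],float)-[400,0]
for n,p in(("top",t),("scene",s)): print(n,"tops",un(n,p[:2],32),"floor",un(n,p[2:],20))
E
```

```text
top 18.4 67 [104 103 102  93  72  52  46  45  46  38  37  45  64  94 104 111 102]
top 18.4 69 [111 110 109  99  75  51  49  49  48  48  50  52  73 100 110 112 109]
top 198.4 67 [118 116 115 110  99  91  98 102 105 106 106 105 108 113 115 114 115]
top 198.4 69 [116 115 114 111  99  89  96 102 105 105 106 102 101 111 114 116 116]
top rib -28..2 [ 55  54  53  61  73  88 102 107 108 107 105 104 107 107 108 109]
top rib -28..2 [87 85 83 77 73 80 83 69 54 51 57 63 68 69 70 74]
scene 18.4 67 [145 140 143 141 111 130 133 136 132 131 131 131 124 139 140 139 147]
scene 18.4 69 [145 139 141 141  92 128 131 132 132 132 129 132 126 139 138 138 145]
scene 198.4 67 [130 134 131 128 103  55  55  56  58  55  59  56  87 129 132 144 131]
scene 198.4 69 [139 140 139 137  98  58  64  61  58  65  67  57  89 142 143 140 141]
scene rib -28..2 [ 40  44  42  44  51 106 136  75  54  56  53  50  49  52  56  54]
scene rib -28..2 [136 139 138 128 101  93 135 140 142 141 141 143 144 142 141 143]
top tops [[16.4, -16.5], [-15.4, -16.5]] floor [[16.6, 0.8], [14.4, -34.9], [-16.9, -0.4], [-17.4, -33.9]]
scene tops [[16.9, -16.7], [-14.9, -16.3]] floor [[16.9, 0.5], [17.1, -33.2], [-15.5, 1.0], [-15.3, -35.9]]
```

Drum yaw is 18.4°, with the notch edges symmetric about it in both views. In drum coordinates the top nuts are at (±16,-16.5), and the floor nuts at y≈0.5 and -34. Next I'll write a helper that gives the distance to a target in tool axes.

```bash
cat >> h.py <<'E'
from scipy.spatial.transform import Rotation as Ro
def delta(X,yawdeg,pos=None):
    s=readout.read_state();q=s["tool_rot"];R=Ro.from_quat([*q[1:],q[0]])
    y=np.radians(yawdeg);G=Ro.from_matrix(np.c_[[np.cos(y),np.sin(y),0],[np.sin(y),-np.cos(y),0],[0,0,-1]])
    d=R.inv().apply(np.array(X)-(s["tool_pos"] if pos is None else pos));w=(R.inv()*G).as_rotvec(degrees=True)
    print("t",round(s["time"],2),"d",d.round(1),"rot",w.round(2));return d,w
E
python3 - <<'E'
from h import *
w=toworld([[16.4,-16.5]])[0];print(w);delta([*w,110],18.4)
E
```

```text
[526.2697757  206.22019001]
t 0.1 d [ 565.  -566.4  121.4] rot [-0.06 -0.    1.3 ]
```

Call:
servo_tool --targets "28.2 -28.3 6 0 0 0;28.2 -28.3 6 0 0 0;28.2 -28.3 6 0 0 0;28.2 -28.3 6 0 0 0;28.2 -28.3 6 0 0 0;28.2 -28.3 6 0 0 0;28.2 -28.3 6 0 0 0;28.2 -28.3 6 0 0 0;28.2 -28.3 6 0 0 0;28.2 -28.3 6 0 0 0;28.2 -28.3 6 0 0 0;28.2 -28.3 6 0 0 0;28.2 -28.3 6 0 0 0;28.2 -28.3 6 0 0 0;28.2 -28.3 6 0 0 0;28.2 -28.3 6 0 0 0;28.2 -28.3 6 0 0 0;28.2 -28.3 6 0 0 0;28.2 -28.3 6 0 0 0;28.2 -28.3 6 0 0 1.3" --grip 0.47

```text
time: 1.77
tool_pos: [525.8, 207.2, 110.6]
tool_rot: [0.0, 0.987, 0.16, -0.0]
force: [0.7, -1.1, 1.1]
finger_gap: 40.5
finger_force: 0.0
```

Call:
servo_tool --targets "0 0 0 0 0 0;0 0 0 0 0 0;0 0 0 0 0 0"

```text
time: 2.02
tool_pos: [525.2, 204.8, 110.9]
tool_rot: [0.0, 0.987, 0.16, -0.001]
force: [-0.5, -0.2, 0.1]
finger_gap: 40.2
finger_force: 0.0
```

```bash
python3 - <<'E'
from h import *
w=toworld([[16.4,-16.5]])[0];delta([*w,22],18.4);s=readout.read_state();print(s["tool_pos"],s["finger_gap"])
a=optics.read_camera("scene")[:,:,::-1];b=optics.read_camera("top")[:,:,::-1];b=np.clip(b*1.7,0,255).astype(np.uint8)
cv2.imwrite("pics/s2.png",np.hstack([cv2.resize(a[150:300,270:420],(400,400)),cv2.resize(b[170:270,136:236],(400,400))]))
E
```

```text
t 2.02 d [ 1.6 -1.  88.9] rot [0.01 0.06 0.02]
[525.15137287 204.76794008 110.87709352] 40.23586202281451
```

View pics/s2.png

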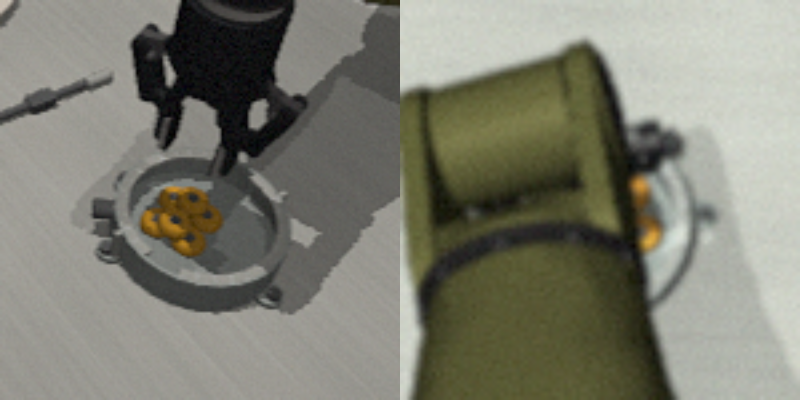

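The scene view shows the two fingertips straddling above the heap near (165,140) and (225,165), aligned along drum y. I'll descend over top nut A and push it towards drum +y, which is tool -y.

Call:
servo_tool --targets "1.6 -1 30 0 0 0;0 0 30 0 0 0;0 0 18 0 0 0;0 0 8 0 0 0;0 0 3 0 0 0;0 0 0 0 0 0"

```text
time: 2.62
tool_pos: [527.1, 206.2, 22.8]
tool_rot: [-0.0, 0.987, 0.16, 0.0]
force: [-1.1, 0.4, -0.1]
finger_gap: 39.8
finger_force: 0.0
```

Call:
servo_tool --targets "0 -3 0 0 0 0;0 -4 0 0 0 0;0 -4 0 0 0 0;0 -4 0 0 0 0;0 -4 0 0 0 0;0 -4 0 0 0 0;0 -4 0 0 0 0;0 -4 0 0 0 0;0 -3 0 0 0 0;0 0 0 0 0 0"

```text
time: 3.45
tool_pos: [515.8, 239.5, 22.2]
tool_rot: [-0.0, 0.987, 0.16, -0.0]
force: [0.1, -0.4, 0.1]
finger_gap: 40.3
finger_force: 0.0
```

Call:
servo_tool --targets "0 0 -12 0 0 0;0 0 -15 0 0 0;0 20 0 0 0 0;0 18 0 0 0 0;0 0 0 0 0 0;0 0 14 0 0 0;0 0 10 0 0 0;0 0 3 0 0 0;0 0 0 0 0 0;0 -4 0 0 0 0;0 -4 0 0 0 0;0 -4 0 0 0 0;0 -4 0 0 0 0;0 -4 0 0 0 0;0 -4 0 0 0 0;0 -4 0 0 0 0;0 -2 0 0 0 0;0 0 0 0 0 0" --grip 0

```text
time: 4.95
tool_pos: [518.4, 231.7, 22.3]
tool_rot: [-0.0, 0.987, 0.16, 0.0]
force: [0.4, 0.2, -0.8]
finger_gap: 0.3
finger_force: 0.0
```

```bash
python3 - <<'E'
from h import *
s=readout.read_state();print(todrum(s["tool_pos"][:2]),s["tool_pos"],s["finger_gap"],s["force"])
w=toworld([[-15.4,-16.5]])[0];delta([*w,60],18.4)
a=optics.read_camera("scene")[:,:,::-1]
cv2.imwrite("pics/s3.png",cv2.resize(a[180:280,290:400],(550,500),interpolation=cv2.INTER_CUBIC))
E
```

```text
[[17.01906383 10.19861174]] [518.42979943 231.74926914  22.29995928] 0.3227654021325859 [ 0.36253357  0.22486828 -0.79706192]
t 4.95 d [-32.4  26.7 -37.7] rot [-0.   -0.    0.03]
```

View pics/s3.png

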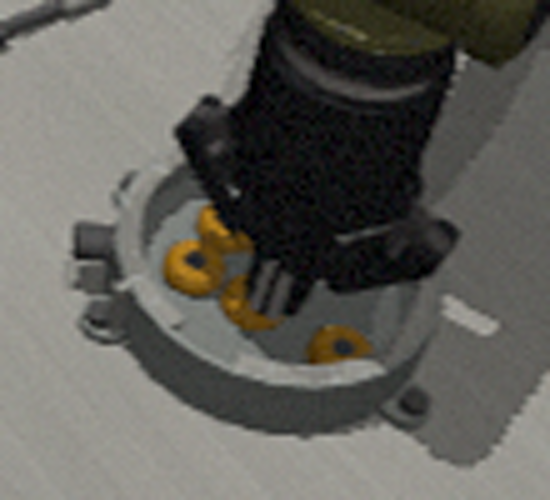

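Nut A now lies clear of the heap near the +y wall at (345,345) and looks flat. I'll do the same for nut B.

Call:
servo_tool --targets "0 0 -20 0 0 0;0 0 -18 0 0 0;-16 13.5 0 0 0 0;-16.4 13.2 0 0 0 0;0 0 0 0 0 0;0 0 15 0 0 0;0 0 15 0 0 0;0 0 8 0 0 0;0 0 0 0 0 0;0 -3 0 0 0 0;0 -4 0 0 0 0;0 -4 0 0 0 0;0 -4 0 0 0 0;0 -4 0 0 0 0;0 -4 0 0 0 0;0 -4 0 0 0 0;0 -4 0 0 0 0;0 -3 0 0 0 0;0 0 0 0 0 0" --grip 0.47

```text
time: 6.58
tool_pos: [485.3, 228.5, 22.3]
tool_rot: [-0.0, 0.987, 0.16, -0.0]
force: [0.4, -0.7, -0.1]
finger_gap: 40.1
finger_force: 0.0
```

Call:
servo_tool --targets "0 0 -12 0 0 0;0 0 -15 0 0 0;0 20 0 0 0 0;0 18 0 0 0 0;0 0 0 0 0 0;0 0 14 0 0 0;0 0 10 0 0 0;0 0 3 0 0 0;0 0 0 0 0 0;0 -4 0 0 0 0;0 -4 0 0 0 0;0 -4 0 0 0 0;0 -4 0 0 0 0;0 -4 0 0 0 0;0 -4 0 0 0 0;0 -4 0 0 0 0;0 -2 0 0 0 0;0 0 0 0 0 0" --grip 0

```text
time: 8.08
tool_pos: [487.9, 220.9, 22.3]
tool_rot: [-0.0, 0.987, 0.16, 0.0]
force: [0.3, -0.8, 1.0]
finger_gap: -0.1
finger_force: 0.0
```

```bash
python3 - <<'E'
from h import *
s=readout.read_state();print(todrum(s["tool_pos"][:2]),s["tool_pos"],s["force"])
delta([506.3,-189.6,130],2.7)
E
```

```text
[[-15.36841919   9.48649763]] [487.92287185 220.85048332  22.30333551] [ 0.25097549 -0.79953627  0.97028025]
t 8.08 d [-112.3  395.2 -107.7] rot [-0.   -0.   15.73]
```

Call:
servo_tool --targets "0 0 -36 0 0 0;0 0 -36 0 0 0;0 0 -36 0 0 0;-9.4 33 0 0 0 0;-9.4 33 0 0 0 0;-9.4 33 0 0 0 0;-9.4 33 0 0 0 0;-9.4 33 0 0 0 0;-9.4 33 0 0 0 0;-9.4 33 0 0 0 0;-9.4 33 0 0 0 0;-9.4 33 0 0 0 0;-9.4 33 0 0 0 0;-9.4 33 0 0 0 0;-9 32 0 0 0 0;0 0 0 0 0 5.3;0 0 0 0 0 5.2;0 0 0 0 0 5.2;0 0 0 0 0 0" --grip 0.6

```text
time: 9.67
tool_pos: [505.9, -190.2, 130.2]
tool_rot: [-0.0, 1.0, 0.021, -0.0]
force: [0.0, -0.2, -1.3]
finger_gap: 51.3
finger_force: 0.0
```

```bash
python3 - <<'E'
from h import *
s=readout.read_state();print(s["tool_pos"],s["force"])
delta([506.3,-189.6,24],2.7)
a=optics.read_camera("scene")[:,:,::-1];b=optics.read_camera("top")[:,:,::-1];cv2.imwrite("pics/scene4.png",a);cv2.imwrite("pics/top4.png",b)
bb=np.clip(b*1.7,0,255).astype(np.uint8)
cv2.imwrite("pics/s4.png",np.vstack([np.hstack([cv2.resize(a[185:285,293:393],(400,400),interpolation=cv2.INTER_CUBIC),rect("top",bb,DC,20)]),np.hstack([cv2.resize(a[100:190,190:370],(400,200)),cv2.resize(bb[185:275,236:416],(400,200))])]))
E
```

```text
[ 505.92564443 -190.22430258  130.19914403] [ 0.04667019 -0.1903693  -1.34033567]
t 9.67 d [  0.4  -0.6 106.2] rot [-0.    0.01 -0.28]
```

View pics/s4.png

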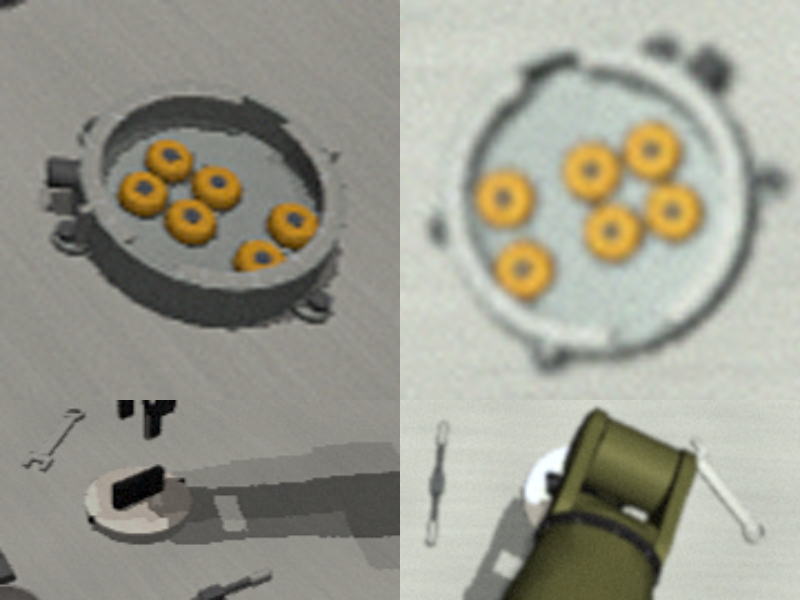

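All six nuts lie flat and separate: four in the square, and two at upper left and lower left in the top view at (505,198) and (523,270). The gripper is above the cap handle, so I'll grasp it.

Call:
servo_tool --targets "0.4 -0.6 36 0 0 -0.3;0 0 36 0 0 0;0 0 22 0 0 0;0 0 9 0 0 0;0 0 3 0 0 0;0 0 0 0 0 0"

```text
time: 10.27
tool_pos: [506.7, -189.3, 24.7]
tool_rot: [0.0, 1.0, 0.027, 0.0]
force: [0.2, 0.1, 0.8]
finger_gap: 51.1
finger_force: 0.0
```

Call:
servo_tool --targets "0 0 0 0 0 0;0 0 0 0 0 0;0 0 0 0 0 0;0 0 0 0 0 0;0 0 0 0 0 0;0 0 0 0 0 0" --grip 0 --force 70

```text
time: 10.77
tool_pos: [507.2, -189.5, 25.7]
tool_rot: [0.0, 1.0, 0.026, 0.001]
force: [-0.8, 0.8, 7.7]
finger_gap: 13.1
finger_force: 69.8
```

```bash
python3 - <<'E'
from h import *
s=readout.read_state();print(s["tool_pos"],s["finger_gap"],s["force"])
delta([*DC,100],18.4)
a=optics.read_camera("scene")[:,:,::-1]
for t,zs in((a,17),):
    g=cv2.cvtColor(np.ascontiguousarray(a),cv2.COLOR_BGR2GRAY)
    m=(g<50).astype(np.uint8);nn,lab,st,ce=cv2.connectedComponentsWithStats(m)
    for s_,c_ in zip(st[1:],ce[1:]):
        X=ray("scene",c_,16)[0][:2];r=np.hypot(*(X-[506,-189.6]))
        if 70<r<88:print(s_[4],X.round(1),r.round(1),np.degrees(np.arctan2(*(X-[506,-189.6])[::-1])).round(1))
E
```

```text
[ 507.17933631 -189.54829315   25.69326883] 13.096580827072184 [-0.8390994   0.75973238  7.70148686]
t 10.77 d [  19.8 -405.7  -74.7] rot [  0.07  -0.11 -15.39]
4 [ 429.2 -196.2] 77.1 -175.1
4 [ 582.5 -187.1] 76.6 1.9
```

Call:
servo_tool --targets "0 0 -10 0 0 0;0 0 -20 0 0 0;0 0 -25 0 0 0;0 0 -20 0 0 0;1 -20 0 0 0 0;1.7 -33 0 0 0 0;1.7 -33 0 0 0 0;1.7 -33 0 0 0 0;1.7 -33 0 0 0 0;1.7 -33 0 0 0 0;1.7 -33 0 0 0 0;1.7 -33 0 0 0 0;1.7 -33 0 0 0 0;1.7 -33 0 0 0 0;1.7 -33 0 0 0 0;1.7 -33 0 0 0 0;1 -22 0 0 0 -4;0 0 0 0 0 -5.7;0 0 0 0 0 -5.7;0 0 0 0 0 0"

```text
time: 12.48
tool_pos: [505.7, 216.7, 99.8]
tool_rot: [0.0, 0.987, 0.163, -0.0]
force: [-0.2, 0.4, -3.5]
finger_gap: 13.0
finger_force: 68.9
```

Call:
servo_tool --targets "0 0 0 0 0 0;0 0 0 0 0 0;0 0 0 0 0 0"

```text
time: 12.73
tool_pos: [506.0, 216.0, 99.5]
tool_rot: [-0.0, 0.987, 0.158, 0.0]
force: [0.1, 0.8, -3.0]
finger_gap: 13.2
finger_force: 68.9
```

```bash
python3 - <<'E'
from h import *
s=readout.read_state();print(s["tool_pos"],s["finger_gap"],s["force"],s["q"][5])
delta([*toworld([[1,0]])[0],72],18.4)
a=optics.read_camera("scene")[:,:,::-1];b=optics.read_camera("top")[:,:,::-1];bb=np.clip(b*1.7,0,255).astype(np.uint8)
cv2.imwrite("pics/scene5.png",a)
cv2.imwrite("pics/s5.png",np.hstack([cv2.resize(a[165:285,288:408],(400,400),interpolation=cv2.INTER_CUBIC),rect("top",bb,DC,80)]))
g=cv2.cvtColor(np.ascontiguousarray(a),cv2.COLOR_BGR2GRAY);m=(g<55).astype(np.uint8);nn,lab,st,ce=cv2.connectedComponentsWithStats(m)
zc=s["tool_pos"][2]-25.7+16
for s_,c_ in zip(st[1:],ce[1:]):
    X=ray("scene",c_,zc)[0][:2];D=X-s["tool_pos"][:2];r=np.hypot(*D)
    if 68<r<90:print(s_[4],c_.round(1),X.round(1),r.round(1),np.degrees(np.arctan2(*D[::-1])).round(1))
E
```

```text
[505.99721735 215.98943251  99.52021476] 13.23190591235942 [ 0.08961182  0.80790764 -2.9636038 ] 1.5893493194577486
t 12.73 d [ 0.7 -0.8 27.5] rot [ 0.   -0.01 -0.16]
4 [323.2 234.5] [590.5 225.6] 85.0 6.5
13 [331.6 236.4] [578.7 238.8] 76.2 17.4
3 [335. 242.] [582.4 253.4] 85.1 26.1
1 [362. 245.] [540.1 288.7] 80.3 64.9
11 [358.4 249.1] [553.7 292. ] 89.8 57.9
```

View pics/s5.png

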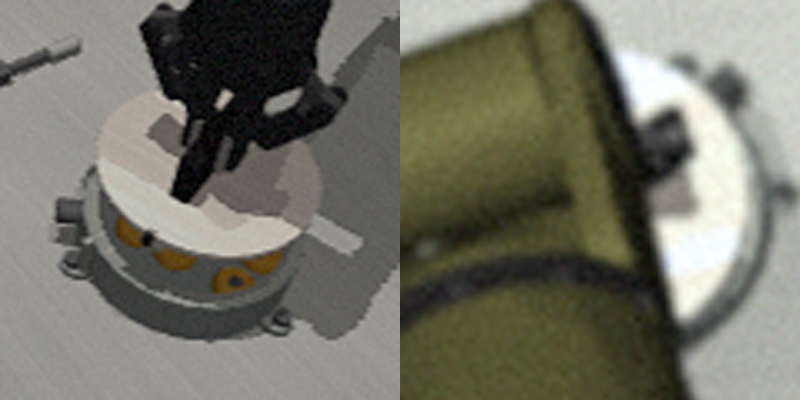

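The cap hangs over the drum with its +x nose at about (148,238) in the crop, which casts to 17.4° against the notch at 18.4°. I'll lower it gently.

Call:
servo_tool --targets "0.7 -0.8 12 0 0 -0.2;0 0 12 0 0 0;0 0 8 0 0 0;0 0 3 0 0 0;0 0 3 0 0 0;0 0 3 0 0 0;0 0 0 0 0 0"

```text
time: 13.42
tool_pos: [506.2, 217.2, 57.8]
tool_rot: [0.0, 0.987, 0.162, -0.0]
force: [-0.4, 1.3, -3.5]
finger_gap: 12.8
finger_force: 68.9
```

Call:
servo_tool --targets "0 0 2 0 0 0;0 0 2 0 0 0;0 0 1 0 0 0;0 0 1 0 0 0;0 0 0 0 0 0;0 0 0 0 0 0"

```text
time: 13.92
tool_pos: [506.4, 217.2, 52.3]
tool_rot: [0.0, 0.987, 0.162, 0.0]
force: [-0.1, -0.2, -3.5]
finger_gap: 13.2
finger_force: 68.9
```

Call:
servo_tool --targets "0 0 0.5 0 0 0;0 0 0.5 0 0 0;0 0 0.5 0 0 0;0 0 0.5 0 0 0;0 0 0 0 0 0;0 0 0 0 0 0"

```text
time: 14.42
tool_pos: [506.5, 217.3, 51.7]
tool_rot: [-0.0, 0.987, 0.162, 0.0]
force: [-9.1, -3.4, 14.8]
finger_gap: 12.8
finger_force: 71.8
```

The cap made contact at TCP z 51.7, exactly the predicted home height. I'll ease the press slightly and turn clockwise in stages.

Call:
servo_tool --targets "0 0 -0.5 0 0 0;0 0 0 0 0 2;0 0 0 0 0 3;0 0 0 0 0 3;0 0 0 0 0 3;0 0 0 0 0 0"

```text
time: 14.92
tool_pos: [507.0, 217.5, 51.7]
tool_rot: [-0.0, 0.998, 0.065, 0.001]
force: [0.2, -0.1, 5.7]
finger_gap: 13.0
finger_force: 70.4
```

```bash
python3 - <<'E'
from h import *
s=readout.read_state();print(s["tool_pos"],s["force"],s["wrist_torque"],s["finger_gap"]);delta([*DC,51.7],-16.6)
E
```

```text
[507.02335366 217.50245645  51.68286036] [ 0.15670332 -0.08326577  5.70141719] [-0.02577379 -0.00618087 -0.10264593] 12.971909624873346
t 14.92 d [-1.6  0.6 -0. ] rot [-0.04 -0.11 24.07]
```

Call:
servo_tool --targets "0 0 0 0 0 3;0 0 0 0 0 3;0 0 0 0 0 3;0 0 0 0 0 3;0 0 0 0 0 3;0 0 0 0 0 3;0 0 0 0 0 3;0 0 0 0 0 2;0 0 0 0 0 1;0 0 0 0 0 0;0 0 0 0 0 0"

```text
time: 15.83
tool_pos: [507.0, 217.5, 51.7]
tool_rot: [-0.0, 0.99, -0.142, 0.001]
force: [-0.4, 0.3, 5.7]
finger_gap: 12.7
finger_force: 70.4
```

```bash
python3 - <<'E'
from h import *
s=readout.read_state();print(s["tool_pos"],s["force"],s["wrist_torque"],s["finger_gap"],s["q"][5]);delta([*DC,51.7],-16.6)
a=optics.read_camera("scene")[:,:,::-1];b=optics.read_camera("top")[:,:,::-1];bb=np.clip(b*1.7,0,255).astype(np.uint8)
cv2.imwrite("pics/scene6.png",a);cv2.imwrite("pics/top6.png",b)
cv2.imwrite("pics/s6.png",np.hstack([rect("scene",np.ascontiguousarray(a),DC,42),rect("top",bb,DC,42)]))
g=cv2.cvtColor(np.ascontiguousarray(a),cv2.COLOR_BGR2GRAY);m=(g<55).astype(np.uint8);nn,lab,st,ce=cv2.connectedComponentsWithStats(m)
for s_,c_ in zip(st[1:],ce[1:]):
    X=ray("scene",c_,42)[0][:2];D=X-DC;r=np.hypot(*D)
    if 68<r<90:print(s_[4],c_.round(1),r.round(1),np.degrees(np.arctan2(*D[::-1])).round(1))
E
```

```text
[507.02032067 217.5221159   51.67826947] [-0.43272489  0.33132319  5.68162924] [-0.0854887   0.06235887  0.14615504] 12.739992443603894 2.1940015042299272
t 15.83 d [-1.2  1.2 -0. ] rot [-0.07 -0.1   0.31]
49 [312.1 235.4] 82.7 -18.5
3 [319.3 244. ] 79.8 0.7
1 [317. 245.] 86.0 0.2
2 [317.5 247.5] 89.6 3.9
6 [371.  253.5] 80.2 89.9
5 [367.8 256. ] 81.8 82.4
2 [362.5 257.5] 81.2 73.3
1 [365. 257.] 81.7 77.4
1 [359. 258.] 80.8 67.6
1 [353. 260.] 84.7 57.6
1 [360. 261.] 88.3 67.1
```

View pics/s6.png

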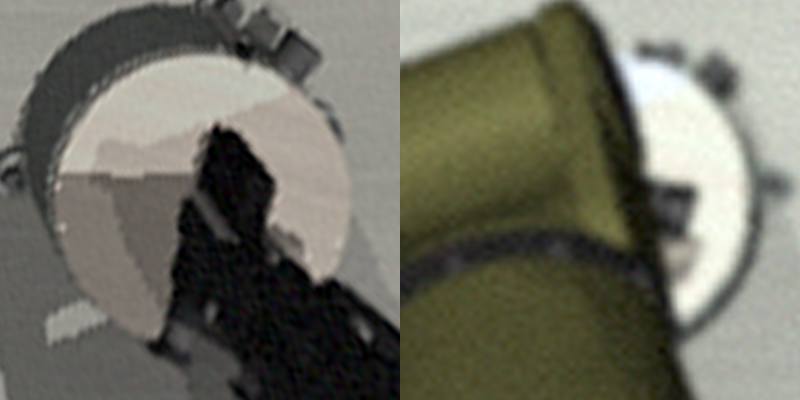

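The nose is at about (243,48) in the rectified scene half, which is -15.8° against the rib's -16.6°. The opposite nose at (160,345) agrees, and the height is unchanged at home. One 0.5° touch, then hand in.

Call:
servo_tool --targets "0 0 0 0 0 0.5;0 0 0 0 0 0;0 0 0 0 0 0;0 0 0 0 0 0"

```text
time: 16.27
tool_pos: [507.0, 217.5, 51.7]
tool_rot: [-0.0, 0.989, -0.146, 0.001]
force: [0.1, 0.6, 5.9]
finger_gap: 12.7
finger_force: 70.4
```

```bash
python3 - <<'E'
from h import *
delta([*DC,51.7],-16.6);s=readout.read_state();print(s["force"],s["finger_force"])
from bench import workorder
print(workorder.sign_off())
E
```

```text
t 16.27 d [-1.2  1.2 -0. ] rot [-0.06 -0.1  -0.17]
[0.06903593 0.59257652 5.91033341] 70.3581190109253
the job is handed in; nothing more can be done
None
```

Job handed in at 16.3 s: the nuts looked flat and separate in both camera views before capping, and the cap is fully home, turned about 35° clockwise to the ribs (within about 1° by camera), short of the lock and still gripped; the sign-off gave no verdict.

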